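Clamp the sugar bowl in its travel cradle

TASK

The cart is about to be wheeled across the loft, so secure the sugar bowl in its cradle: turn the T-knob counter-clockwise to free the sliding stop, slide the stop so that it pushes the bowl against the sprung pad until the pad is pressed fully in, and, still holding it there, turn the knob clockwise to the end to lock the stop. Let go; the bowl must stay upright and clamped with the pad pressed in. Leave the moka pot, the tamper and the turntable as they are.

Things in the scene. Friction and masses are not known exactly. Their poses are not given: they have to be found in the camera images.
- cradle: Travel cradle fixed to the cart: aluminium plate 112 x 400 x 8 mm (x, y, z), origin under its centre, z up. Stop slides along its y axis; +y points from the stop to the sprung pad and the end fence (face at y = 175 mm, top 60 mm high). Two side guides along y, 102 mm apart inside, tops 34 mm high, from y = -15 to 175 mm. Position and yaw vary.
- stop (a joint): Travel of the sliding stop along cradle +y, 0 to 0.175 m. Grey block 84 mm wide (x), 105 mm long, 56 mm high with an aluminium front plate; front face at cradle y = -90 mm + travel. Freed, it slides with about 1.5 N friction; with the knob beyond 0.4 rad a brake grips, fully locked it holds against about 20 N. Starts at 0 to 0.07, locked.
- stop_face (a point): Middle of the stop's front face (the one that pushes the bowl), 36 mm above the table.
- knob (a joint): Angle of the T-knob on the stop, axis vertical, 0 to 1.2 rad between end stops, grows clockwise seen from above. 0 = freed, beyond 0.4 the brake grips, 1.2 = fully locked. Friction 0.15 N m, plus up to 0.1 when locking; stays where left. Starts at 1.05 to 1.2. At 0 its bar lies along the cradle's x axis, at 1.2 it is 1.2 rad clockwise from there.
- knob_grip (a point): Centre of the T-knob's black bar, on the knob axis, 87 mm above the table, 65 mm behind the stop's front face; x axis along the bar. Bar 50 mm long, 14 mm thick (the grip), 26 mm high, top at 100 mm. Stop's top 56 mm high, with a boss 32 mm across to 62 mm under the bar. Gripped from above, it can be both turned and pushed.
- sugar_bowl: White ceramic sugar bowl with fixed lid, round, 90 mm across from 14 to 60 mm of its height, 95 mm high with the lid's knob, about 0.4 kg, origin at the centre of its underside. Stands loose on the cradle's plate (8 mm above the table) between the guides, with gaps to the stop and to the pad.
- pad (a joint): Travel of the sprung rubber pad in front of the end fence, along cradle +y: 0 = out, 0.012 m = fully pressed in (end stop). Spring 2 N at 0, 8 N fully in; it pushes back when not held. Face at cradle y = 150 mm at travel 0, so with the bowl between and the pad fully in the stop's travel is 0.162 m.
- pad_face (a point): Middle of the pad's face (64 mm wide, 36 mm high), 36 mm above the table; moves with the pad.
- moka_pot: Bystander: matte black moka pot with a black handle, 92 mm across, 180 mm high, loose, standing; origin at the centre of its underside.
- tamper: Bystander: small aluminium tamper lying flat, 54 mm across the foot, 84 mm long, its handle pointing along its +x and touching the table, loose; origin under the foot, at table height.
- turntable (a joint): Bystander: angle (rad) of the steel turntable, 260 mm across, with three glass jars fixed on it, up to 182 mm high; turns freely with slight friction.
- tall_jar (a point): Centre of the lid of the tallest jar, 182 mm above the table, 72 mm from the turntable's axis.
Not all that is in view belongs to the job. What is meant by the sugar_bowl is not blue or red, and is the larger of those in its own colour.

How it is judged (in metres and radians):
On the way, in this order (a step that is already met when the one before it is completed fails the run):
1. the knob is turned counter-clockwise until the stop is free (knob below 0.3 rad) (value of joint knob below 0.3 rad), for 0.1 s.
2. with the knob still free, the bowl is pushed until the pad is in by more than 10 mm of its 12 mm (value of joint pad above 0.01 m and value of joint knob below 0.4 rad), for 0.1 s.
At the end, for the whole second after the job is handed in: Knob locked (beyond 1.0 of 1.2 rad), pad still in by more than 9.5 of 12 mm, bowl upright (within 0.06 rad) and still on the base plate, held between stop and pad: faces under 93 mm apart, bowl centre at cradle y 110 to 122 mm, x within 10 mm (value of joint knob above 1 rad and value of joint pad above 0.0095 m and angle between sugar_bowl's own z axis and vertical below 0.06 rad and height (world z) of sugar_bowl below 0.012 m and distance between stop_face and pad_face below 0.093 m and linear speed of sugar_bowl below 0.01 m/s and y of sugar_bowl in the frame of cradle between 0.11 and 0.122 m and x of sugar_bowl in the frame of cradle between -0.01 and 0.01 m); the robot touches nothing.
It fails at once if the sugar bowl is tipped by more than 0.35 rad (angle between sugar_bowl's own z axis and vertical above 0.35 rad).
It fails at once if the moka pot is moved by more than 20 mm (distance of moka_pot from where it was at the start of the episode above 0.02 m).
It fails at once if the tamper is moved by more than 20 mm (distance of tamper from where it was at the start of the episode above 0.02 m).
It fails at once if the turntable is turned so that its tallest jar moves by more than 20 mm (distance of tall_jar from where it was at the start of the episode above 0.02 m).
It also fails if it takes over 48 s, if anything falls off the work surface, if the arm or the gripper's body presses on something with over 40 N, if the wrist force passes 120 N, or if a joint passes its speed limit or range.

ROBOT

A 6-joint arm with a two-finger parallel gripper is mounted at the origin on the work surface. World frame = base frame: x ahead of the robot, y to its left, z up, the work surface at z = 0. Lengths are in mm, angles in rad, forces in N, time in s.
With the tool pointing down it reaches from about 275 to 1000 mm from the base axis. Payload 8.4 kg.
Tool frame: the origin (TCP) lies at the very end of the fingers, on their centre line; the grasp point (between the pads) lies 19 mm behind it; z points along the fingers, x is the direction in which the jaws open and shut, and the axes are right-handed (so a half turn about z gives the same grasp; the last joint's range is limited). The gripper opens to 85 mm and grips with 20 to 120 N. Pads are 22 mm wide; open, the fingers measure 114 mm over their backs; the gripper's body (76 mm by 85 mm) begins 54 mm behind the grasp point. The pads swing forward as they close: fully open they stand 13 mm farther back than shut.
Start: joints at [1.117, 0.353, 1.633, -0, 1.155, -0.002], TCP at [272.865, 562.292, 231.281] pointing down, gripper open.
Joint ranges: [-2.63, 2.63], [-0.92, 2.1], [0.06, 2.66], [-1.3, 4.44], [0, 2.69], [-3.02, 3.02]. Speed limits (rad/s): [2.22, 2.22, 2.79, 3.14, 3.14, 3.14].

INTERFACE

Orientations are given as [roll, pitch, yaw] about the fixed x, y, z axes, in that order (R = Rz(yaw) Ry(pitch) Rx(roll)).
In Python, from rig import r gives the robot as it stands. The module is installed in compiled form; this text tells all that it offers.
- The arm moves only by the tool apply_moves, never from a script. Its argument "targets" is a list that holds one entry, the list of rows, each a list of 7 numbers: the gripper's target within -1 to 1 (fully open at 1, half-way at 0, shut at -1), then the shift along the tool's x, y, z in cm, then the turn, a rotation vector about the tool's x, y, z in degrees. A call has 1 to 8 rows; each row is the pose to reach, as a shift and turn from the pose measured when the call began, along the tool's axes at that moment; what a row does not reach only later rows make up. A row lasts 1/10 s, in which the tool goes at most 50 mm and 8.59 degrees, less where a joint would pass 70% of its speed; a pose out of reach is approached as far as the arm can. A call with a gripper value outside its range is refused whole. The fingers move at their own pace and stop on an object; "newtons" is the grip in N (left out, the last holds). Time passes only in rows, so rows that repeat a pose let the fingers close. It gives the time, the measured TCP pose, the force and the opening at its end, in the units of the state.
- r.sense(): the state, without advancing time (a new reading comes with each control period).
- r.grab_frame(name): name is "scene" or "top" or "wrist"; returns a dict with "pixels" (480x640x3 uint8, red, green, blue), "fov_y" (degrees; the focal length in pixels is half the picture's height over the tangent of half this angle, whatever the lens; pixels are square), "cx", "cy" (the principal point, pixels), "D" ([k1, k2, p1, p2, k3] as OpenCV has them; the pictures are not rectified), "R" (3x3) and "t" (3): a world point X has camera coordinates R X + t; the wrist camera has in their place "mount" (4x4, takes a point from camera to tool coordinates, whose origin is the TCP and whose axes are the tool frame's). Camera axes: x right, y down, z forward; pixel columns grow to the right and rows downward; lengths in mm; the calibration is good to about 2 mm. A picture is of the moment at which its call begins: read the wrist's pose just before it. There is no depth.
- r.sign_off(): hands the job in, once; it reports no verdict.
The state is a dict: "clock": time; "qpos": joint angles; "qvel": joint speeds; "joint_efforts": joint torques, N m; "eef_pos": TCP position; "tcp_rot": TCP orientation; "contact_force": force on the tool from outside, world axes, zero at the start; "wrist_torque": the same for the moment, N m; "opening": opening from 0.0 (shut) to 1.0 (fully open).
Only numpy, scipy, OpenCV 4.12 (cv2) and the standard library are available. Lean on these libraries where they do the work, as an engineer would, in place of code of your own. Each camera call takes 0.05 s, during which the arm holds its last target. There are 200 camera calls.

## Working session

There is one attempt and no reset: what is moved stays moved. The work goes in short steps, Python scripts to look and compute and a tool call to move; the robot and the scene stay as the last step left them, time stands still between calls to the robot, and variables do not carry over. Pictures are saved under pics/ and viewed, about 8 in all and at most 12, crops included, and the job is handed in when it is done.

Besides the shell and the picture viewer there is one more tool, called after ">>>" by a JSON object that holds its "op" and its "data". apply_moves: Moves the arm, as the interface text tells. Its arguments: {"type":"object","properties":{"targets":{"type":"array"},"newtons":{"type":"number"}},"required":["targets"]}

```bash
mkdir -p pics; python3 - <<'E'
from rig import r
import cv2,pickle
s=r.sense();print(s)
d={}
for n in("scene","top"):
    f=r.grab_frame(n);d[n]=f
    cv2.imwrite(f"pics/{n}0.png",f["pixels"][:,:,::-1])
    print(n,{k:v for k,v in f.items() if k!="pixels"})
pickle.dump(d,open("f0.pkl","wb"))
E
```

```text
{'clock': 0.0, 'qpos': array([ 1.11658412e+00,  3.53637037e-01,  1.63417745e+00, -2.17408958e-05,
        1.15517301e+00, -2.39899656e-03]), 'qvel': array([ 9.29784380e-05, -4.67369700e-04,  1.55066117e-04, -1.67539825e-03,
       -8.91393688e-04,  5.30034609e-04]), 'joint_efforts': array([ 1.87192258e-03, -6.05229449e+01, -3.42072415e+01,  5.15583702e-05,
        9.19944694e-03, -6.46370040e-06]), 'eef_pos': array([272.66310836, 561.84069531, 230.55007809]), 'tcp_rot': array([3.14157612e+00, 1.39488730e-03, 1.11899190e+00]), 'contact_force': array([-0.39640686, -0.74618767, -0.5332103 ]), 'wrist_torque': array([ 0.01024062, -0.01300772, -0.02385093]), 'opening': 1.000908378592534}
scene {'fov_y': 56.59487587545522, 'cx': 326.13149890961137, 'cy': 241.93821648818403, 'D': array([0.03117839, 0.        , 0.        , 0.        , 0.        ]), 'R': array([[ 0.78569281,  0.61857897, -0.00684588],
       [ 0.49396883, -0.63400331, -0.59500807],
       [-0.37239979,  0.46411191, -0.80369057]]), 't': array([-424.64391384, -224.98767915, 1586.99702315])}
top {'fov_y': 49.68740710666076, 'cx': 324.5935422281007, 'cy': 237.97980278228144, 'D': array([-0.13812365,  0.        ,  0.        ,  0.        ,  0.        ]), 'R': array([[ 2.66373987e-02, -9.99636589e-01,  4.13983305e-03],
       [-9.87421643e-01, -2.69571022e-02, -1.55794141e-01],
       [ 1.55849121e-01,  6.21898790e-05, -9.87780870e-01]]), 't': array([ -49.17563215,  599.80700384, 1504.286143  ])}
```

View pics/top0.png

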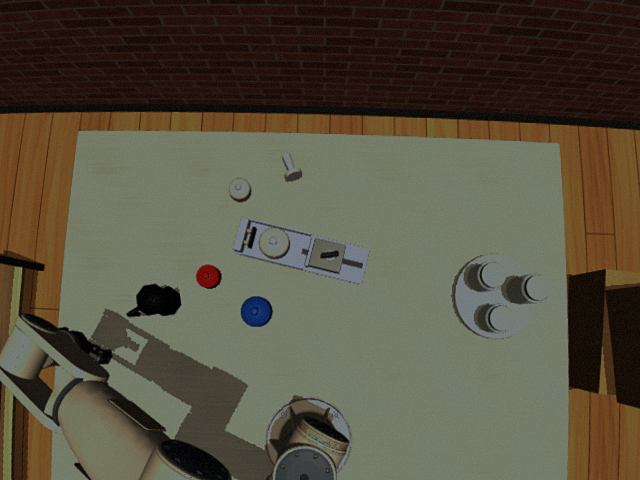

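View pics/scene0.png

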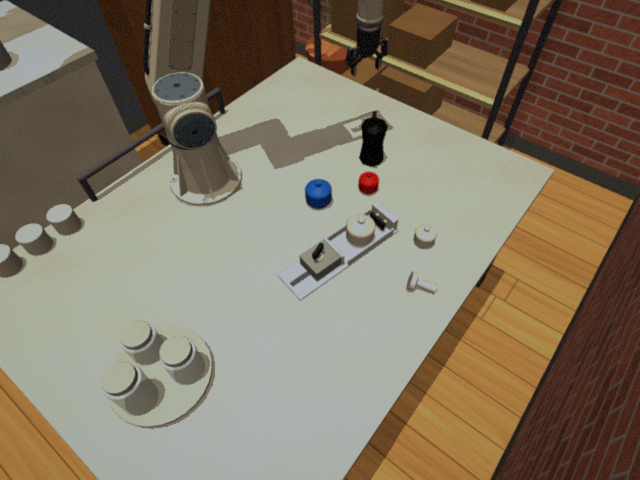

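The top view shows the cradle from (238,218) to (366,283), with the knob near (330,254), the bowl near (274,242) and the pad near (250,236). The moka pot is at (158,300), the turntable at (495,296) and the tamper at (291,167). Next I'll enlarge the cradle.

```bash
python3 - <<'E'
import cv2,pickle,numpy as np
d=pickle.load(open("f0.pkl","rb"))
a=cv2.resize(d["top"]["pixels"][205:295,225:385],None,fx=5,fy=5,interpolation=cv2.INTER_CUBIC)
a=np.clip(a*1.3,0,255).astype(np.uint8)
cv2.imwrite("pics/topc.png",a[:,:,::-1])
E
```

```text
(no output)
```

View pics/topc.png

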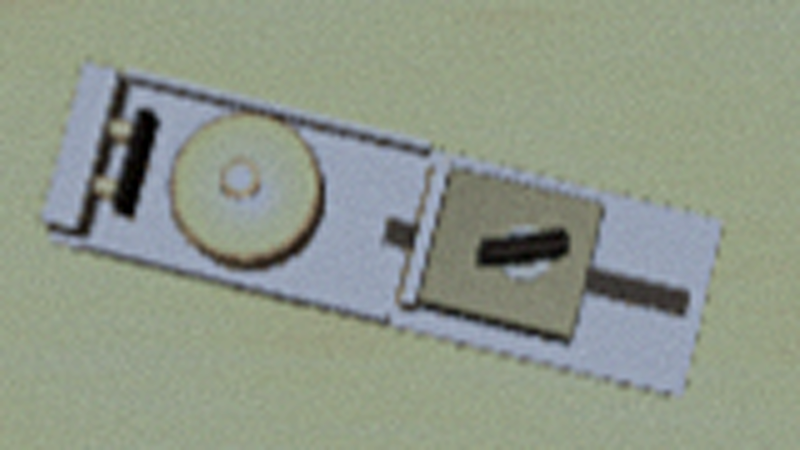

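```bash
cat >h.py <<'E'
import cv2,pickle,numpy as np
def ray(f,uv,z):
    h=480;fl=h/2/np.tan(np.radians(f["fov_y"]/2))
    K=np.array([[fl,0,f["cx"]],[0,fl,f["cy"]],[0,0,1]])
    n=cv2.undistortPoints(np.array([[uv]],float),K,f["D"])[0,0]
    d=f["R"].T@[n[0],n[1],1];c=-f["R"].T@f["t"]
    return c+d*(z-c[2])/d[2]
E
python3 - <<'E'
from h import *
f=pickle.load(open("f0.pkl","rb"))["top"]
P=lambda x,y,z:ray(f,((x+.5)/5-.5+225,(y+.5)/5-.5+205),z)
for n,a in dict(pr=(722,218,8),pl=(684,395,8),fenceTL=(85,64,60),fenceBL=(45,222,60),k1=(478,253,97),k2=(568,240,97),kc=(523,247,97),
 stFR=(430,165,56),stFL=(404,305,56),stBR=(604,205,56),stBL=(573,341,56),bowl=(240,177,95),pad1=(150,110,54),pad2=(122,215,54),slotend=(690,301,8),gR=(432,150,34),gL=(390,322,34)).items(): print(n,P(*a).round(1))
E
```

```text
pr [ 579.1 -169.8    8. ]
pl [ 470.1 -148.3    8. ]
fenceTL [654.5 217.2  60. ]
fenceBL [558.4 236.1  60. ]
k1 [542.5 -21.7  97. ]
k2 [551.5 -73.3  97. ]
kc [546.7 -47.5  97. ]
stFR [599.5   8.7  56. ]
stFL [515.5  21.5  56. ]
stBR [578.3 -95.4  56. ]
stBL [496.8 -78.8  56. ]
bowl [583.3 117.6  95. ]
pad1 [628.6 177.5  54. ]
pad2 [564.7 191.3  54. ]
slotend [ 527.5 -151.     8. ]
gR [612.2   8.3  34. ]
gL [507.3  30.3  34. ]
```

The cradle's yaw is about -11.8° and its origin about (565.6, 34). The knob is at (547, -48), with travel about 0.07. The bar lies at about -80°, so the jaws need a yaw of about 10°. I'll move above the knob.

>>> {"op": "apply_moves", "data": {"targets": [[[1,-42.9,51.3,0,0,0,54.2],[1,-42.9,51.3,0,0,0,54.2],[1,-42.9,51.3,0,0,0,54.2],[1,-42.9,51.3,0,0,0,54.2],[1,-42.9,51.3,0,0,0,54.2],[1,-42.9,51.3,0,0,0,54.2],[1,-42.9,51.3,0,0,0,54.2],[1,-42.9,51.3,0,0,0,54.2]]], "newtons": 60}}

```text
clock: 0.9
eef_pos: [437.0, 195.4, 231.2]
tcp_rot: [3.141, 0.001, 0.172]
contact_force: [1.1, 0.6, -1.1]
opening: 0.998
```

>>> {"op": "apply_moves", "data": {"targets": [[[1,6.7,25.8,0,0,0,0],[1,6.7,25.8,0,0,0,0],[1,6.7,25.8,0,0,0,0],[1,6.7,25.8,0,0,0,0],[1,6.7,25.8,0,0,0,0],[1,6.7,25.8,0,0,0,0],[1,6.7,25.8,0,0,0,0],[1,6.7,25.8,0,0,0,0]]]}}

```text
clock: 1.7
eef_pos: [546.3, -46.8, 230.9]
tcp_rot: [3.142, 0.002, 0.171]
contact_force: [-0.1, 0.2, -0.4]
opening: 1.0
```

```bash
python3 - <<'E'
from rig import r
import cv2,pickle,numpy as np
s=r.sense();f=r.grab_frame("wrist")
pickle.dump((s,f),open("w1.pkl","wb"))
print(s["eef_pos"],s["tcp_rot"],s["qpos"],f["mount"],f["fov_y"],f["cx"],f["cy"],f["D"])
cv2.imwrite("pics/w1.png",f["pixels"][:,:,::-1])
E
```

```text
[546.33137624 -46.75613763 230.92375732] [3.14151403e+00 1.91766786e-03 1.70613690e-01] [-8.77558338e-02  2.35599193e-01  1.79740594e+00 -6.31763134e-04
  1.11042153e+00 -2.58088398e-01] [[ 9.99999311e-01 -1.25662365e-05  1.17414110e-03  9.72379805e-01]
 [-3.27497097e-04  9.57277739e-01  2.89169886e-01 -7.39299483e+01]
 [-1.12761292e-03 -2.89170072e-01  9.57277075e-01 -1.43523492e+02]
 [ 0.00000000e+00  0.00000000e+00  0.00000000e+00  1.00000000e+00]] 59.76497976450889 322.0262508163626 235.53449700015585 [-0.09193465  0.          0.          0.          0.        ]
```

View pics/w1.png

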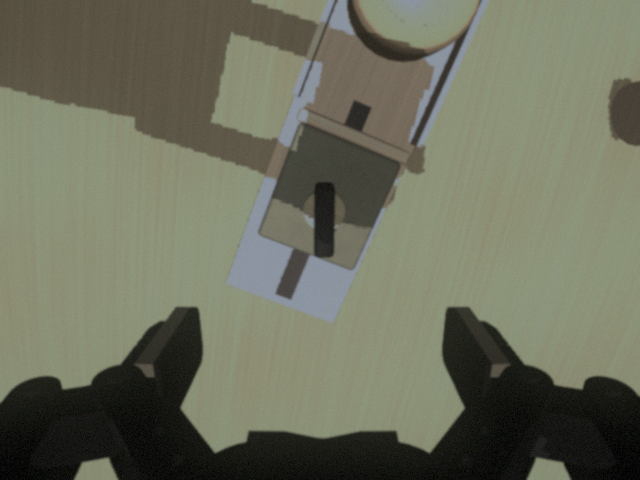

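Wrist view: the bar runs from (323,184) to (323,256), and the stop's rear top edge from (260,234) to (355,268). The plate's rear corners are at (228,282) and (333,322). I'll use these to refine the poses.

```bash
cat >>h.py <<'E'
from scipy.spatial.transform import Rotation as Ro
def wf(s,f):
    T=np.eye(4);T[:3,:3]=Ro.from_euler("xyz",s["tcp_rot"]).as_matrix();T[:3,3]=s["eef_pos"]
    C=np.linalg.inv(T@f["mount"]);g=dict(f);g["R"]=C[:3,:3];g["t"]=C[:3,3];return g
E
python3 - <<'E'
from h import *
s,f=pickle.load(open("w1.pkl","rb"));g=wf(s,f)
for n,u,v,z in [("barfar",323,184,74),("barfar100",323,184,100),("barnear",323.5,256,100),("barL",315,220,100),("barR",334,220,100),("sBL",260,234,56),("sBR",355,268,56),("sFR",400,165,56),("sFL",302,124,56),("pL",228,282,8),("pR",333,322,8)]: print(n,ray(g,(u,v),z).round(1))
E
```

```text
barfar [544.3 -24.6  74. ]
barfar100 [543.5 -20.2 100. ]
barnear [552.4 -69.9 100. ]
barL [542.3 -45.4 100. ]
barR [555.  -43.2 100. ]
sBL [502.2 -75.7  56. ]
sBR [582.4 -91.2  56. ]
sFR [600.1  -3.1  56. ]
sFL [521.8  14.1  56. ]
pL [ 473.  -143.8    8. ]
pR [ 579.3 -168.4    8. ]
```

>>> {"op": "apply_moves", "data": {"targets": [[[1,0.25,-0.1,4,0,0,0],[1,0.25,-0.1,8,0,0,0],[1,0.25,-0.1,12,0,0,0],[1,0.25,-0.1,15,0,0,0],[1,0.25,-0.1,16.2,0,0,0],[1,0.25,-0.1,16.2,0,0,0]]]}}

```text
clock: 2.35
eef_pos: [547.0, -43.5, 68.0]
tcp_rot: [-3.141, 0.005, 0.173]
contact_force: [-0.3, -0.7, 0.9]
opening: 1.001
```

>>> {"op": "apply_moves", "data": {"targets": [[[-1,0,0,0,0,0,0],[-1,0,0,0,0,0,0],[-1,0,0,0,0,0,0],[-1,0,0,0,0,0,0],[-1,0,0,0,0,0,0],[-1,0,0,0,0,0,0],[-1,0,0,0,0,0,0],[-1,0,0,0,0,0,0]]], "newtons": 60}}

```text
clock: 3.15
eef_pos: [546.9, -43.7, 68.7]
tcp_rot: [-3.141, 0.005, 0.173]
contact_force: [-3.3, -0.1, 8.2]
opening: 0.15
```

>>> {"op": "apply_moves", "data": {"targets": [[[-1,0,0,0,0,0,-8],[-1,0,0,0,0,0,-16],[-1,0,0,0,0,0,-24],[-1,0,0,0,0,0,-32]]]}}

```text
clock: 3.55
eef_pos: [545.1, -44.4, 68.7]
tcp_rot: [-3.137, 0.007, 0.737]
contact_force: [-6.9, -5.7, 6.0]
opening: 0.154
```

>>> {"op": "apply_moves", "data": {"targets": [[[-1,0,0,0,0,0,-8],[-1,0,0,0,0,0,-16],[-1,0,0,0,0,0,-24],[-1,0,0,0,0,0,-32],[-1,0,0,0,0,0,-35],[-1,0,0,0,0,0,-35]]]}}

```text
clock: 4.15
eef_pos: [544.3, -44.7, 68.7]
tcp_rot: [-3.133, 0.003, 1.349]
contact_force: [-3.5, -0.0, 3.2]
opening: 0.154
```

>>> {"op": "apply_moves", "data": {"targets": [[[-1,0.8,-0.01,0,0,0,0],[-1,1.6,-0.02,0,0,0,0],[-1,2.4,-0.03,0,0,0,0],[-1,3.2,-0.04,0,0,0,0],[-1,4.0,-0.06,0,0,0,0],[-1,4.7,-0.07,0,0,0,0],[-1,5.3,-0.07,0,0,0,0],[-1,5.5,-0.08,0,0,0,0]]]}}

```text
clock: 4.95
eef_pos: [556.2, 9.9, 68.7]
tcp_rot: [-3.133, 0.003, 1.349]
contact_force: [1.2, -2.9, 3.6]
opening: 0.155
```

>>> {"op": "apply_moves", "data": {"targets": [[[-1,0.3,0,0,0,0,0],[-1,0.6,0,0,0,0,0],[-1,0.9,0,0,0,0,0],[-1,1.2,0,0,0,0,0],[-1,1.5,0,0,0,0,0],[-1,1.8,0,0,0,0,0],[-1,2.1,-0.02,0,0,0,0],[-1,2.1,-0.02,0,0,0,0]]]}}

```text
clock: 5.75
eef_pos: [560.8, 31.0, 68.7]
tcp_rot: [-3.134, 0.002, 1.349]
contact_force: [-1.3, 0.2, 4.0]
opening: 0.151
```

```bash
python3 - <<'E'
from rig import r
import cv2,pickle,numpy as np
s=r.sense();f=r.grab_frame("wrist");t=r.grab_frame("top")
pickle.dump((s,f,t),open("w2.pkl","wb"))
print(s["eef_pos"],s["tcp_rot"],s["contact_force"],s["wrist_torque"],s["qpos"])
a=cv2.resize(t["pixels"][205:295,225:385],None,fx=4,fy=4,interpolation=cv2.INTER_CUBIC)
cv2.imwrite("pics/w2.png",np.vstack([cv2.resize(f["pixels"],(640,480))[:230],np.clip(a*1.3,0,255).astype(np.uint8)])[:,:,::-1])
E
```

```text
[560.80809143  31.04174077  68.67330639] [-3.13361746e+00  2.34914968e-03  1.34922719e+00] [-1.33880076  0.17863847  4.01766421] [-0.19729264 -0.02947426 -0.0390971 ] [ 5.26866100e-02  4.66219708e-01  1.88744391e+00 -1.41841593e-04
  7.96242386e-01 -1.29643159e+00]
```

View pics/w2.png

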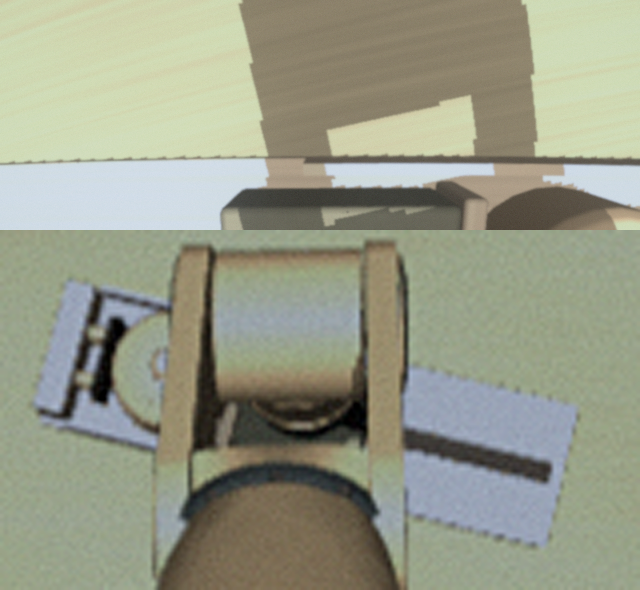

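The stop has moved about 77 mm, and the bowl's edge (112,360 in the lower panel) is about at the pad. I'll keep pushing slowly and watch the force.

>>> {"op": "apply_moves", "data": {"targets": [[[-1,0.2,0,0,0,0,0],[-1,0.4,0,0,0,0,0],[-1,0.6,0,0,0,0,0],[-1,0.6,0,0,0,0,0]]]}}

```text
clock: 6.25
eef_pos: [562.0, 36.6, 68.6]
tcp_rot: [-3.133, 0.003, 1.349]
contact_force: [-2.3, -5.2, 4.9]
opening: 0.154
```

>>> {"op": "apply_moves", "data": {"targets": [[[-1,0.15,0,0,0,0,0],[-1,0.3,0,0,0,0,0],[-1,0.4,0,0,0,0,0],[-1,0.4,0,0,0,0,0]]]}}

```text
clock: 6.65
eef_pos: [562.7, 39.8, 68.7]
tcp_rot: [-3.133, 0.004, 1.35]
contact_force: [-2.8, -7.6, 6.5]
opening: 0.157
```

>>> {"op": "apply_moves", "data": {"targets": [[[-1,0.1,0,0,0,0,0],[-1,0.2,0,0,0,0,0],[-1,0.2,0,0,0,0,0]]]}}

```text
clock: 6.95
eef_pos: [562.9, 40.8, 68.7]
tcp_rot: [-3.133, 0.005, 1.35]
contact_force: [-3.0, -9.2, 5.1]
opening: 0.154
```

>>> {"op": "apply_moves", "data": {"targets": [[[-1,0.1,0,0,0,0,0],[-1,0.2,0,0,0,0,0],[-1,0.2,0,0,0,0,0]]]}}

```text
clock: 7.25
eef_pos: [563.1, 41.8, 68.7]
tcp_rot: [-3.133, 0.007, 1.35]
contact_force: [-2.8, -9.1, 5.8]
opening: 0.156
```

>>> {"op": "apply_moves", "data": {"targets": [[[-1,0.1,0,0,0,0,0],[-1,0.2,0,0,0,0,0],[-1,0.2,0,0,0,0,0]]]}}

```text
clock: 7.55
eef_pos: [563.3, 42.7, 68.7]
tcp_rot: [-3.133, 0.009, 1.35]
contact_force: [-2.3, -10.7, 5.8]
opening: 0.159
```

>>> {"op": "apply_moves", "data": {"targets": [[[-1,0.1,0,0,0,0,0],[-1,0.2,0,0,0,0,0],[-1,0.2,0,0,0,0,0]]]}}

```text
clock: 7.85
eef_pos: [563.5, 43.6, 68.7]
tcp_rot: [-3.132, 0.01, 1.351]
contact_force: [-3.0, -10.7, 4.7]
opening: 0.154
```

>>> {"op": "apply_moves", "data": {"targets": [[[-1,0.1,0,0,0,0,0],[-1,0.2,0,0,0,0,0],[-1,0.2,0,0,0,0,0]]]}}

```text
clock: 8.15
eef_pos: [563.6, 44.4, 68.7]
tcp_rot: [-3.132, 0.012, 1.351]
contact_force: [-3.2, -11.6, 5.8]
opening: 0.156
```

>>> {"op": "apply_moves", "data": {"targets": [[[-1,0.1,0,0,0,0,0],[-1,0.2,0,0,0,0,0],[-1,0.2,0,0,0,0,0]]]}}

```text
clock: 8.45
eef_pos: [563.8, 45.2, 68.7]
tcp_rot: [-3.132, 0.014, 1.351]
contact_force: [-3.2, -11.0, 7.0]
opening: 0.152
```

>>> {"op": "apply_moves", "data": {"targets": [[[-1,0.1,0,0,0,0,0],[-1,0.2,0,0,0,0,0],[-1,0.3,0,0,0,0,0],[-1,0.3,0,0,0,0,0]]]}}

```text
clock: 8.85
eef_pos: [564.1, 46.3, 68.7]
tcp_rot: [-3.131, 0.016, 1.352]
contact_force: [-3.1, -14.6, 7.2]
opening: 0.155
```

>>> {"op": "apply_moves", "data": {"targets": [[[-1,0.1,0,0,0,0,0],[-1,0.2,0,0,0,0,0],[-1,0.3,0,0,0,0,0],[-1,0.3,0,0,0,0,0]]]}}

```text
clock: 9.25
eef_pos: [564.1, 46.5, 68.7]
tcp_rot: [-3.131, 0.021, 1.352]
contact_force: [-5.1, -20.9, 8.5]
opening: 0.153
```

The force rose to 21 N with almost no motion (TCP y 46.3 to 46.5), so the pad is at its end stop. I'll keep the push on and turn the knob clockwise.

>>> {"op": "apply_moves", "data": {"targets": [[[-1,0.3,0.1,0,0,0,8],[-1,0.3,0.2,0,0,0,16],[-1,0.3,0.2,0,0,0,24],[-1,0.3,0.2,0,0,0,32],[-1,0.3,0.2,0,0,0,40],[-1,0.3,0.2,0,0,0,48],[-1,0.3,0.2,0,0,0,56],[-1,0.3,0.2,0,0,0,62]]], "newtons": 80}}

```text
clock: 10.05
eef_pos: [566.7, 48.9, 68.7]
tcp_rot: [3.128, 0.019, 0.265]
contact_force: [-2.7, -5.3, 6.0]
opening: 0.148
```

>>> {"op": "apply_moves", "data": {"targets": [[[-1,0,0,0,0,0,5],[-1,0,0,0,0,0,9],[-1,0,0,0,0,0,10],[-1,0,0,0,0,0,10]]]}}

```text
clock: 10.45
eef_pos: [567.1, 48.9, 68.8]
tcp_rot: [3.125, 0.016, 0.093]
contact_force: [0.4, -2.8, 1.7]
opening: 0.156
```

```bash
python3 - <<'E'
from rig import r
s=r.sense();print(s["eef_pos"],s["tcp_rot"],s["contact_force"],s["wrist_torque"],s["opening"])
E
```

```text
[567.14346785  48.92049087  68.82008628] [3.12462462 0.0155253  0.09331244] [ 0.39691029 -2.75473035  1.65628262] [ 0.10292227 -0.55801815  1.77368044] 0.15630969048303048
```

>>> {"op": "apply_moves", "data": {"targets": [[[1,0,0,0,0,0,0],[1,0,0,0,0,0,0],[1,0,0,0,0,0,0],[1,0,0,0,0,0,0],[1,0,0,0,0,0,0],[1,0,0,0,0,0,0],[1,0,0,0,0,0,0]]]}}

```text
clock: 11.15
eef_pos: [567.1, 48.9, 68.8]
tcp_rot: [3.125, 0.016, 0.093]
contact_force: [-0.3, 0.3, 0.3]
opening: 0.998
```

>>> {"op": "apply_moves", "data": {"targets": [[[1,0,0,-3,0,0,0],[1,0,0,-6,0,0,0],[1,0,0,-10,0,0,0],[1,0,0,-14,0,0,0],[1,0,0,-16.5,0,0,0],[1,0,0,-16.5,0,0,0],[1,0,0,-16.5,0,0,0]]]}}

```text
clock: 11.85
eef_pos: [569.4, 52.0, 234.0]
tcp_rot: [3.125, 0.015, 0.093]
contact_force: [-0.6, 0.3, -0.5]
opening: 0.999
```

```bash
python3 - <<'E'
from rig import r
import cv2,pickle,numpy as np
s=r.sense();f=r.grab_frame("wrist");t=r.grab_frame("scene")
pickle.dump((s,f,t),open("w3.pkl","wb"))
print(s["eef_pos"],s["tcp_rot"],s["contact_force"],s["clock"])
a=cv2.resize(t["pixels"][190:310,270:430],None,fx=4,fy=4,interpolation=cv2.INTER_CUBIC)
cv2.imwrite("pics/w3.png",f["pixels"][:,:,::-1]);cv2.imwrite("pics/s3.png",a[:,:,::-1])
E
```

```text
[569.41498469  51.95882918 233.95808903] [3.12471819 0.01469025 0.09330886] [-0.62283709  0.34758413 -0.46194354] 11.85
```

View pics/w3.png

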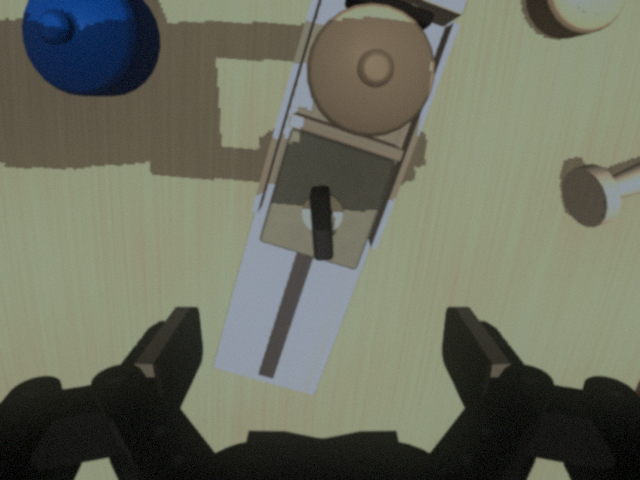

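View pics/s3.png

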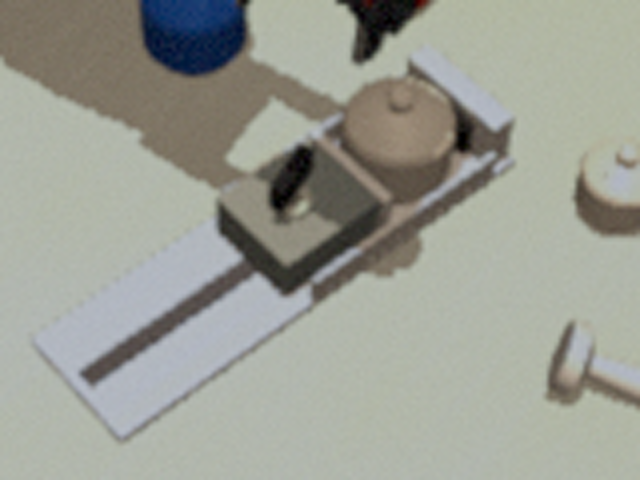

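Wrist view: the bowl (370,68) sits between the stop and the pad, with the bar from (320,187) to (324,259). In the scene crop the bowl is upright against the stop. Now I'll check the numbers.

```bash
python3 - <<'E'
from h import *
s,f=pickle.load(open("w1.pkl","rb"));g1=wf(s,f)
s,f,_=pickle.load(open("w3.pkl","rb"));g=wf(s,f)
yd=np.array([.206,.978,0]);xd=np.array([.978,-.206,0])
m=lambda G,a,b,z:(ray(G,a,z)+ray(G,b,z))/2
s1=m(g1,(260,234),(355,268),56);s3=m(g,(261,240),(355,268),56)
p1=m(g1,(228,282),(333,322),8);p3=m(g,(216,366),(315,394),8)
print("stop-plate y",(s1-p1)@yd,(s3-p3)@yd,"world shift",(s3-s1)@yd, p1,p3)
b=ray(g,(375,68),95);print("bowl",b,(b-p3)@yd-200,(b-p3)@xd)
a=ray(g,(320,187),80);c=ray(g,(323.5,259),100);print("bar deg",np.degrees(np.arctan2(*(c-a)[[1,0]])))
a,c=ray(g,(311,190),100),ray(g,(314,258),100);print("left edge",np.degrees(np.arctan2(*(c-a)[[1,0]])))
E
```

```text
stop-plate y 74.34131549749948 167.92260798357844 world shift 94.02289929676604 [ 526.13639512 -156.08522783    8.        ] [ 527.23285736 -155.8646393     8.        ]
bowl [592.97264019 152.72785717  95.        ] 115.34585681018655 0.7234533332032171
bar deg -81.30533055647437
left edge -82.59857325876533
```

```bash
python3 -c "
from rig import r
print(r.sign_off())"
```

```text
the job is handed in; nothing more can be done
None
```

The sugar bowl is clamped in its cradle with the stop locked, and I handed the job in at about 12 s on the robot's clock. The hand-in reports no verdict.

**What I did:**
- I gripped the T-knob from above and turned it about 67° counter-clockwise to free the stop.
- I slid the stop about 93 mm until the push force climbed to about 21 N with almost no further motion. I took that as the pad at its end stop.
- Holding the push, I turned the knob clockwise until it met its end stop (about 1.8 N m). Then I let go and lifted clear.

**Last checks, from the cameras after letting go:**

| Check | Measured | Wanted |
|---|---|---|
| Stop travel | about 163 mm | 162 mm with the pad fully in |
| Knob bar direction | −81° to −83° | about −81° at full lock |
| Bowl centre, cradle y | about 115 mm | 110 to 122 mm |
| Bowl centre, cradle x | about +1 mm | within ±10 mm |

- **Bowl:** it looks upright in the final pictures.
- **Pad:** I did not measure its travel directly. That it is still pressed in follows from the stop travel, which is good to about 2 mm.
- **Moka pot, tamper and turntable:** the arm passed clear of them and felt no unexpected contact, but I did not re-measure where they stand.

No check failed. The bowl's y came out about 2 mm below the expected 117 mm, which is within the calibration error.

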